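# Pass a jar rack through the spring gate of a hand-through chute

### The job

With one fingertip press down the long aluminium pedal beside the wooden chute, so that the steel gate sinks out of the way, and keep it down while the other fingertip pushes the rack of little jars along the chute, over the sunken gate and fully home against the end stop. Do not bump the rack against the gate or let the gate rise under it, do not lift the rack, and leave the other things on the table alone. At the end let the pedal come up so that the gate stands closed behind the rack, and move clear.

Things in the scene. Friction and masses are not known exactly. Their poses are not given: they have to be found in the camera images.
- chute: Fixed pine chute, 365 mm long. Origin: on the table under the gate, on the chute's centre line. x points along the travel (loading end to end stop), y to the pedal side (the side facing the robot), z up. Side walls 8 mm thick, inner faces at y = +-37 mm before the gate, +-39 mm past it, tops 64 mm above the table.
- deck (a point): Point on the chute's deck (floor) at its centre line and chute x = -120 mm. The deck's top is 50 mm above the table, from chute x = -240 to +125 mm, cut by an 18 mm wide slot at x = 0 into which the gate sinks.
- stop (a point): Middle of the end stop's face, at chute x = +112 mm, 63 mm above the table; the stop's top is 78 mm above the table.
- rack: Loose pine rack with nine black-capped glass jars, in the chute before the gate. 80 mm long (x, along the travel), 68 wide, flat end faces 34 high, 52 over the caps, 0.22-0.45 kg. Origin: centre of underside; back face at x = -40 mm, front at +40. Home at the end stop its origin is at chute x = +72 mm; it is past the gate beyond chute x = +46.
- blade (a point): The gate: a steel bar 8 mm thick (along the travel), 26 mm high, across the chute at chute x = 0. Its hinge pin runs along the travel at chute y = -56 mm, 30 mm above the table. Point: on the bar's top edge, at the chute's middle when open. Closed, it slopes up towards the pedal and blocks the rack; open, it lies level, its top 8 mm below the deck.
- pedal (a point): Aluminium press plate fixed to the gate: 280 mm long (chute x = -220 to +60), 40 wide, 6 thick, outside the wall. Press it anywhere along its length. Closed, it is raised and tilted, its top's middle line about 111 mm above the table at chute y = +48 mm; fully pressed it is level, top 62 mm above the table, chute y = +52 to +92. Point: middle of its top.
- gate (a joint): Angle of gate and pedal about the hinge pin (rad): 0 closed (pedal up), 0.42 fully open (pedal down on its stop). The gate is below the deck from about 0.33 on. A spring closes it: about 1 to 2 N at the pedal when closed and 3 to 6 N when open.
- spare_rack: Bystander: an empty rack, 80 x 68 x 34 mm, on the table beside the chute, at the side away from the pedal. Origin: centre of underside.
- big_spool: Bystander: black spool, 68 mm across, 52 mm high, near the end stop on the pedal side. Origin: centre of underside.
- small_spool: Bystander: white spool, 44 mm across, 34 mm high, outside the pedal. Origin: centre of underside.
- jar: Bystander: glass jar, 52 mm across, 65 mm high, beyond the end stop. Origin: centre of underside.
- cup: Bystander: clear cup, 72 mm across, 80 mm high, at the side of the chute away from the pedal. Origin: centre of underside.
- screwdriver: Bystander: screwdriver lying on the table well beyond the end stop.
- glue: Bystander: white bottle, 44 mm across, 100 mm high, before the loading end of the chute. Origin: centre of underside.

How it is judged:
By the outcome, as a careful person would: the job done as asked, in the order asked, and still so for the second after the job is handed in, with the robot touching nothing.
It also fails if it takes over 51 s, if anything falls off the work surface, if the arm or the gripper's body presses on something with over 40 N, if the wrist force passes 120 N, or if a joint passes its speed limit or range.

### The arm

A 7-joint arm with a two-finger parallel gripper is mounted at the origin on the work surface. World frame = base frame: x ahead of the robot, y to its left, z up, the work surface at z = 0. Lengths are in m, angles in rad, forces in N, time in s.
With the tool pointing down it reaches from about 0.425 to 0.825 m from the base axis. Payload 3.6 kg.
Tool frame: the origin (TCP) lies midway between the tips of the shut fingers; the grasp point (between the pads) lies env.grasp_offset behind it (env.grasp_offset is the distance from the TCP to the grasp point, in m); x points along the fingers, y is the direction in which the jaws open and shut, and the axes are right-handed (so a half turn about x gives the same grasp; the last joint's range is limited). The gripper opens to 85 mm and grips with 20 to 120 N. Pads are 22 mm wide; open, the fingers measure 114 mm over their backs; the gripper's body (76 mm by 85 mm) begins 54 mm behind the grasp point. The pads swing forward as they close: fully open they stand 13 mm farther back than shut.
Start: joints at [1.121, 0.615, -0.013, 1.423, 0.008, 1.103, -0.04], TCP at [0.267, -0.593, 0.231] pointing down, gripper open.
Joint ranges: [-3.12, 3.12], [-0.3, 2.06], [-1.34, 1.32], [0.26, 2.42], [-1.36, 4.5], [0.01, 1.98], [-2.84, 2.84]. Speed limits (rad/s): [2.79, 2.79, 3.14, 3.14, 3.14, 3.14, 3.14].

### API

Orientations are given as a unit quaternion [x, y, z, w].
In Python, from rig import env, camera, hand_in gives the robot as it stands.
- The arm moves only by the tool step_arm, never from a script. Its argument "increments" is a list of rows, each a list of 4 numbers: the shift along the tool's x, y, z in mm, then the turn about the tool's x in rad. A call has exactly 8 rows; each row is the pose to reach, as a shift and turn from the pose commanded when the call began, along the tool's axes at that moment; what a row does not reach only later rows make up. A row lasts 1/12 s, in which the tool goes at most 41.7 mm and 7.16 degrees, less where a joint would pass 70% of its speed; a pose out of reach is approached as far as the arm can. A call with a gripper value outside its range is refused whole. "hand" is the opening, from 0 (shut) to 1 (fully open), set as the call begins (left out, the last holds). The fingers move at their own pace and stop on an object; "force" is the grip in N (left out, the last holds). Time passes only in rows, so rows that repeat a pose let the fingers close, or fill a call up. It gives the time, the measured TCP pose, the force and the opening at its end, in the units of the state.
- env.read_state(): the state, without advancing time (a new reading comes with each control period).
- camera(name): name is "scene" or "top" or "wrist"; returns a dict with "pixels" (480x640x3 uint8, red, green, blue), "vertical_fov" (degrees; the focal length in pixels is half the picture's height over the tangent of half this angle, whatever the lens; pixels are square), "cx", "cy" (the principal point, pixels), "world_to_cam" (4x4, takes a point from world to camera coordinates). Camera axes: x right, y down, z forward; pixel columns grow to the right and rows downward; lengths in m; the calibration is good to about 2 mm. A picture is of the moment at which its call begins. There is no depth.
- hand_in(): hands the job in, once; it reports no verdict.
The state is a dict: "time_s": time; "q": joint angles; "qd": joint speeds; "joint_torque": joint torques, N m; "eef_pos": TCP position; "tcp_rot": TCP orientation; "ft_force": force on the tool from outside, world axes, zero at the start; "torque": the same for the moment, N m; "opening": opening from 0.0 (shut) to 1.0 (fully open).
Only numpy, scipy, OpenCV 4.12 (cv2) and the standard library are available. Lean on these libraries where they do the work, as an engineer would, in place of code of your own. Each camera call takes 0.05 s, during which the arm holds its last target.

## Working session

There is one attempt and no reset: what is moved stays moved. The work goes in short steps, Python scripts to look and compute and a tool call to move; the robot and the scene stay as the last step left them, time stands still between calls to the robot, and variables do not carry over. Pictures are saved under pics/ and viewed, and the job is handed in when it is done.

Besides the shell and the picture viewer there is one more tool, called after "Call:" as a command line: name --pt "numbers of a row" for each row, then --argument value for the rest. step_arm: Moves the arm, as the interface text tells. Its arguments: {"type":"object","properties":{"increments":{"type":"array"},"hand":{"type":"number"},"force":{"type":"number"}},"required":["increments"]}

```bash
ls; mkdir -p pics
cat > h.py <<'E'
import numpy as np, cv2, json
from rig import env, camera, hand_in
def snap(n,f):
    c=camera(n); cv2.imwrite('pics/'+f,c['pixels'][:,:,::-1]); return c
def K(c):
    f=240/np.tan(np.radians(c['vertical_fov'])/2); return f,c['cx'],c['cy']
def ray(c,u,v,z):
    f,cx,cy=K(c); M=np.array(c['world_to_cam']); R=M[:3,:3]; t=M[:3,3]
    o=-R.T@t; d=R.T@np.array([(u-cx)/f,(v-cy)/f,1]); return o+d*(z-o[2])/d[2]
def proj(c,p):
    f,cx,cy=K(c); M=np.array(c['world_to_cam']); q=M[:3,:3]@np.array(p)+M[:3,3]; return f*q[0]/q[2]+cx,f*q[1]/q[2]+cy
E
python3 - <<'E'
from h import *
for n in('scene','top','wrist'):
    c=snap(n,n+'0.png'); print(n,c['vertical_fov'],c['cx'],c['cy'],np.round(c['world_to_cam'],3).tolist())
print(env.read_state(),env.grasp_offset)
E
```

```text
pics
scene 43.73089978526813 317.9916044797738 240.8234183855828 [[-0.612, 0.791, 0.02, 0.352], [0.563, 0.453, -0.691, -0.265], [-0.555, -0.412, -0.722, 1.585], [0.0, 0.0, 0.0, 1.0]]
top 42.99431821833921 316.4887786586457 238.00902051619332 [[-0.019, -1.0, -0.015, 0.048], [-0.999, 0.02, -0.034, 0.57], [0.034, 0.014, -0.999, 1.253], [0.0, 0.0, 0.0, 1.0]]
wrist 65.33988427514944 319.4513235066962 248.02367469570615 [[0.409, -0.913, -0.002, -0.649], [-0.866, -0.389, 0.314, -0.039], [-0.287, -0.127, -0.949, 0.381], [0.0, 0.0, 0.0, 1.0]]
{'time_s': 0.15, 'q': array([ 1.12150855,  0.61569546, -0.01257276,  1.42453694,  0.00814122,
        1.10338024, -0.04041002]), 'qd': array([-0.00138859, -0.00168057,  0.00135139, -0.004753  ,  0.0002165 ,
        0.00077515,  0.0008238 ]), 'joint_torque': array([-1.32199775e-04, -4.69659126e+01,  2.59203175e-01, -1.71252358e+01,
        1.00488280e-02,  7.14532405e-03,  2.79869209e-05]), 'eef_pos': array([ 0.2664416 , -0.59224574,  0.2304034 ]), 'tcp_rot': array([-0.69118969, -0.14905424,  0.69153648, -0.14770557]), 'ft_force': array([ 0.4908242 ,  0.59534683, -0.34485889]), 'torque': array([ 0.05423805, -0.02052886, -0.00791865]), 'opening': 1.0008744282840893} 0.0187
```

View pics/top0.png

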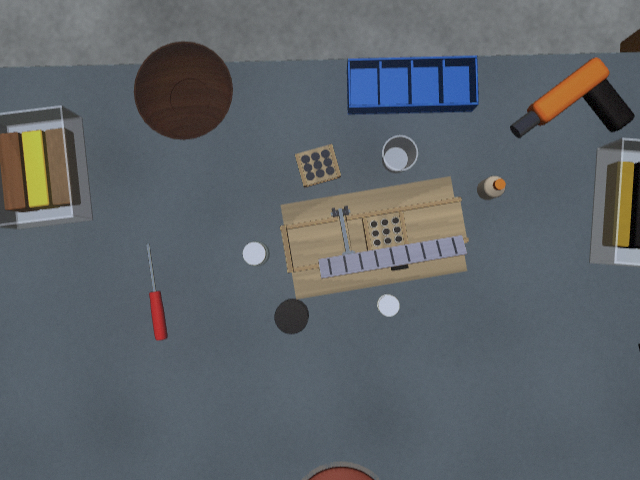

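View pics/scene0.png

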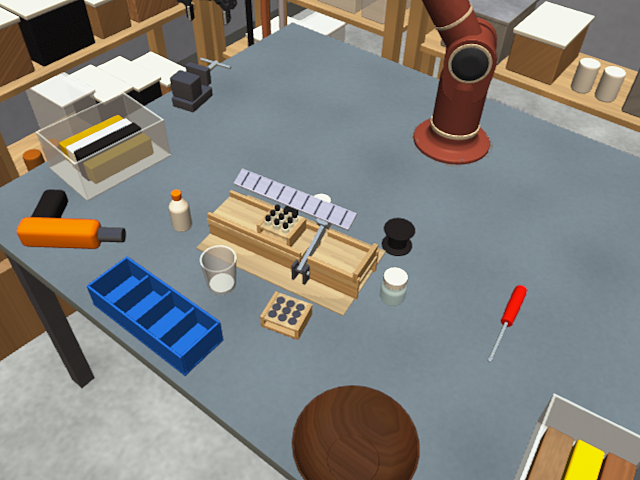

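Run:
```python
from h import *
im=cv2.imread('pics/top0.png')[165:335,235:505]
cv2.imwrite('pics/topz.png',cv2.resize(im,None,fx=2.96,fy=2.96,interpolation=cv2.INTER_CUBIC))
im=cv2.imread('pics/scene0.png')[155:325,185:395]
cv2.imwrite('pics/scz.png',cv2.resize(im,None,fx=3.5,fy=3.5,interpolation=cv2.INTER_CUBIC))
```

```text
(no output)
```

View pics/topz.png

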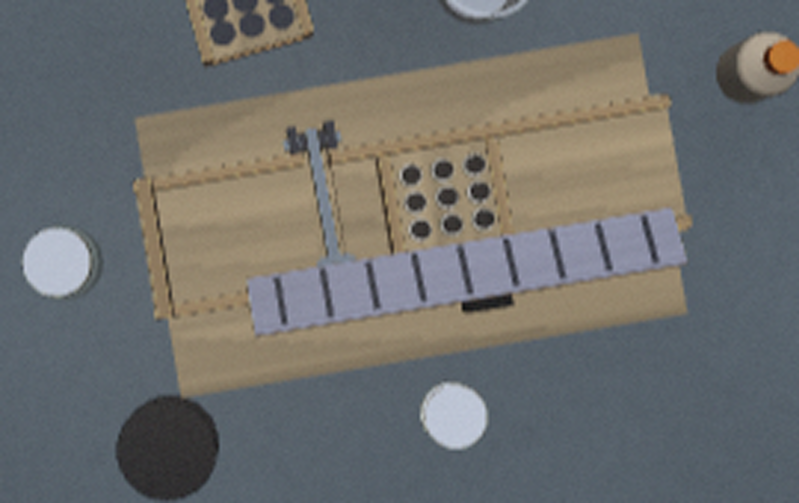

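View pics/scz.png

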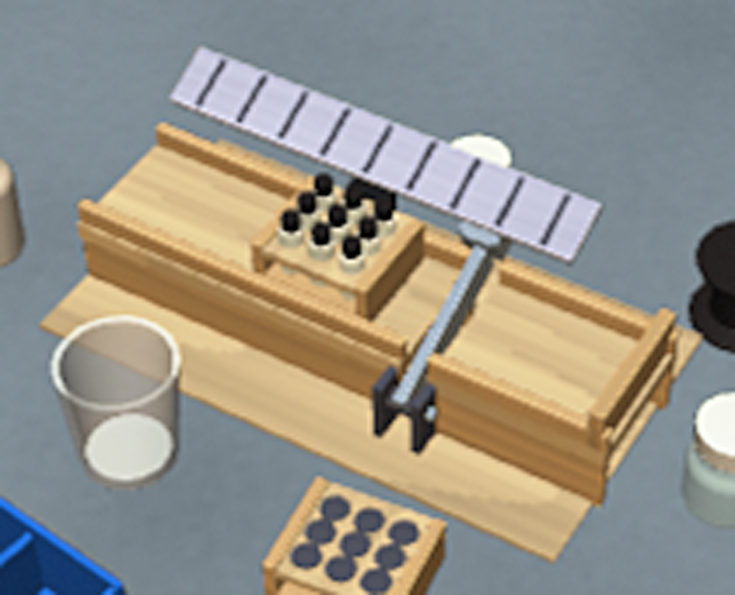

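```bash
cat > fit.py <<'E'
from h import *
from scipy.optimize import least_squares
c=camera('top'); s=camera('scene')
T=lambda x,y:(235+x/2.96,165+y/2.96)
S=lambda x,y:(185+x/3.5,155+y/3.5)
P=[(c,T(668,97),(-240,-45,64)),(c,T(249,279),(60,29.6,103.3)),(c,T(678,208),(-220,29.6,103.3)),(c,T(688,262),(-220,66,119.6)),(c,T(258,334),(60,66,119.6)),
(s,S(80,205),(-240,-45,64)),(s,S(203,46),(-220,66,119.6)),(s,S(170,98),(-220,29.6,103.3)),(s,S(602,207),(60,66,119.6)),(s,S(573,261),(60,29.6,103.3))]
def w(p,a):
    x0,y0,t=a; x,y,z=np.array(p)/1000; e=np.array([np.cos(t),np.sin(t)]); n=np.array([-e[1],e[0]])
    return np.array([x0+x*e[0]+y*n[0],y0+x*e[1]+y*n[1],z])
def res(a): return np.concatenate([np.subtract(proj(k,w(p,a)),uv) for k,uv,p in P])
r=least_squares(res,[.6,.0,1.7]); a=r.x
print(a.tolist(),np.round(r.fun.reshape(-1,2),1).tolist())
def toch(p):
    e=np.array([np.cos(a[2]),np.sin(a[2])]); d=p[:2]-a[:2]; return np.round([1000*d@e,1000*(-d[0]*e[1]+d[1]*e[0])],1)
print('rack cap',toch(ray(c,*T(447,197),.102)))
for q in [(380,157),(393,252),(490,140),(505,235)]: print('edge',toch(ray(c,*T(*q),.084)))
for q in [(313,130),(330,255)]: print('blade',toch(ray(c,*T(*q),.07)))
print('stopcorn',toch(ray(c,*T(135,182),.078)),toch(ray(c,*T(155,318),.078)))
for n,q,z in [('small',(454,415),.034),('big',(168,447),.052)]: print(n,toch(ray(c,*T(*q),z)))
for p in [(-200,80,100),(-120,72,62),(0,0,0),(72,0,100)]: print(p,w(p,a))
E
python3 fit.py
```

```text
[0.5646742074396227, -0.020394743055746272, 1.7148746467728608] [[0.2, -0.3], [-1.7, 0.1], [-2.3, 0.2], [-0.4, 0.7], [-1.7, 0.5], [-1.4, -0.9], [-1.2, -0.9], [-0.8, -0.7], [-1.0, -1.8], [-1.4, -0.6]]
rack cap [-78.6  -1.5]
edge [-41.4 -35.2]
edge [-39.5  27.9]
edge [-114.7  -34.4]
edge [-113.9   28.9]
blade [ -1.3 -61.1]
blade [ 1.2 23. ]
stopcorn [121.2 -45.8] [122.6  45.3]
small [-65.6 144.4]
big [129.6 132.9]
(-200, 80, 100) [ 0.51421919 -0.2298089   0.1       ]
(-120, 72, 62) [ 0.51064987 -0.14948917  0.062     ]
(0, 0, 0) [ 0.56467421 -0.02039474  0.        ]
(72, 0, 100) [0.55433642 0.05085924 0.1       ]
```

```bash
cat > tool.py <<'E'
from h import *
from scipy.spatial.transform import Rotation as Ro
A=[0.5646742074396227, -0.020394743055746272, 1.7148746467728608]
e=np.array([np.cos(A[2]),np.sin(A[2]),0]); n=np.array([-e[1],e[0],0]); O=np.array([A[0],A[1],0])
def w(x,y,z): return O+e*x/1000+n*y/1000+[0,0,z/1000]
s=env.read_state(); R=Ro.from_quat(s['tcp_rot']).as_matrix(); p=s['eef_pos']
d=p-O
print('t',round(s['time_s'],2),'chute mm',np.round([1000*d@e,1000*d@n,1000*p[2]],1),'F ch',np.round([s['ft_force']@e,s['ft_force']@n,s['ft_force'][2]],2),'open',round(s['opening'],3))
def ang(v): return np.arctan2(R[:,0]@np.cross(R[:,1],v),R[:,1]@v)
print('yaw to chute +y',round(ang(n),4),'to -y',round(ang(-n),4))
def go(x,y,z): print((x,y,z),'shift tool mm',np.round(1000*R.T@(w(x,y,z)-p),1))
print('tool axes in chute',np.round([R.T@e,R.T@n],3).tolist())
E
python3 - <<'E'
from tool import *
go(-150,28,200); go(-150,28,150); print(np.round(R,3).tolist())
E
```

```text
t 0.25 chute mm [-523.3  377.1  230.8] F ch [0.22 0.66 0.13] open 1.003
yaw to chute +y 1.8496 to -y -1.292
tool axes in chute [[0.001, -0.961, -0.275], [0.0, -0.275, 0.961]]
(-150, 28, 200) shift tool mm [  31.1 -262.8 -438.4]
(-150, 28, 150) shift tool mm [  81.1 -262.7 -438.4]
[[-0.0, 0.41, -0.912], [0.001, -0.912, -0.41], [-1.0, -0.001, -0.0]]
```

Call:
step_arm --pt "2 -16 -27 -0.08" --pt "4 -33 -55 -0.16" --pt "6 -49 -82 -0.24" --pt "8 -66 -110 -0.32" --pt "10 -82 -137 -0.4" --pt "12 -98 -164 -0.48" --pt "14 -115 -192 -0.56" --pt "16 -131 -219 -0.646" --hand 0.6

```text
time_s: 0.92
eef_pos: [0.4134, -0.3819, 0.2153]
tcp_rot: [0.608, 0.361, -0.608, 0.361]
ft_force: [0.2, 0.8, 0.4]
opening: 0.597
```

Run:
```python
from tool import *
go(-150,28,200)
```

```text
t 0.92 chute mm [-336.   201.6  215.3] F ch [ 0.76 -0.26  0.38] open 0.597
yaw to chute +y 2.4997 to -y -0.6419
tool axes in chute [[0.0, -0.599, -0.801], [-0.0, -0.801, 0.599]]
(-150, 28, 200) shift tool mm [  15.3   27.7 -252.9]
```

Call:
step_arm --pt "2 4 -32 -0.08" --pt "4 8 -64 -0.16" --pt "6 12 -96 -0.24" --pt "8 16 -128 -0.32" --pt "10 19 -160 -0.4" --pt "12 22 -192 -0.48" --pt "14 25 -224 -0.56" --pt "15 28 -252 -0.642"

```text
time_s: 1.58
eef_pos: [0.5594, -0.1737, 0.2002]
tcp_rot: [0.463, 0.535, -0.462, 0.535]
ft_force: [0.5, -0.4, 0.5]
opening: 0.603
```

Run:
```python
from tool import *
go(-150,28,150)
snap('wrist','w1.png'); snap('scene','s1.png'); snap('top','t1.png')
```

```text
t 1.58 chute mm [-150.9   27.3  200.2] F ch [-0.42 -0.41  0.55] open 0.603
yaw to chute +y -3.1404 to -y 0.0012
tool axes in chute [[0.001, 0.001, -1.0], [-0.0, -1.0, -0.001]]
(-150, 28, 150) shift tool mm [50.2 -0.7 -0.9]
```

View pics/w1.png

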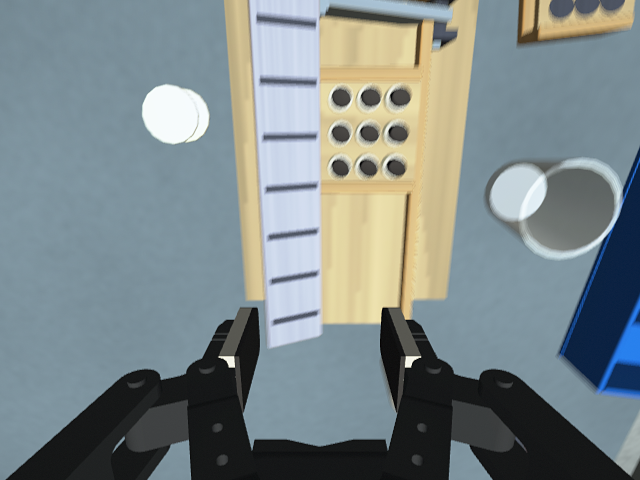

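View pics/s1.png

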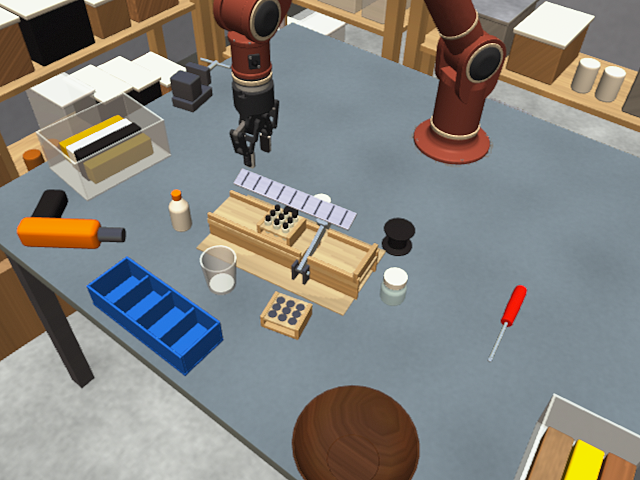

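Run:
```python
from tool import *
for nm in('wrist','scene','top'):
    c=camera(nm)
    print(nm,'tcp',np.round(proj(c,p)),'tips',[np.round(proj(c,p+n*k)).tolist() for k in(-.0327,.0327)],
     'proj of pedalpt',np.round(proj(c,w(-150,60,117))),'load end far',np.round(proj(c,w(-240,-45,64))),'rackback',np.round(proj(c,w(-118,0,84))))
im=cv2.imread('pics/t1.png')[165:335,235:505]
cv2.imwrite('pics/t1z.png',cv2.resize(im,None,fx=2.96,fy=2.96,interpolation=cv2.INTER_CUBIC))
```

```text
t 1.73 chute mm [-149.8   26.7  200.2] F ch [-1.01  1.13 -0.4 ] open 0.597
yaw to chute +y -3.14 to -y 0.0016
tool axes in chute [[0.002, 0.002, -1.0], [-0.001, -1.0, -0.002]]
wrist tcp [318. 322.] tips [[394.0, 322.0], [242.0, 322.0]] proj of pedalpt [266. 257.] load end far [403. 336.] rackback [356. 198.]
scene tcp [257. 158.] tips [[247.0, 167.0], [266.0, 149.0]] proj of pedalpt [267. 180.] load end far [207. 213.] rackback [265. 213.]
top tcp [434. 238.] tips [[431.0, 220.0], [437.0, 257.0]] proj of pedalpt [430. 257.] load end far [461. 197.] rackback [405. 229.]
```

View pics/t1z.png

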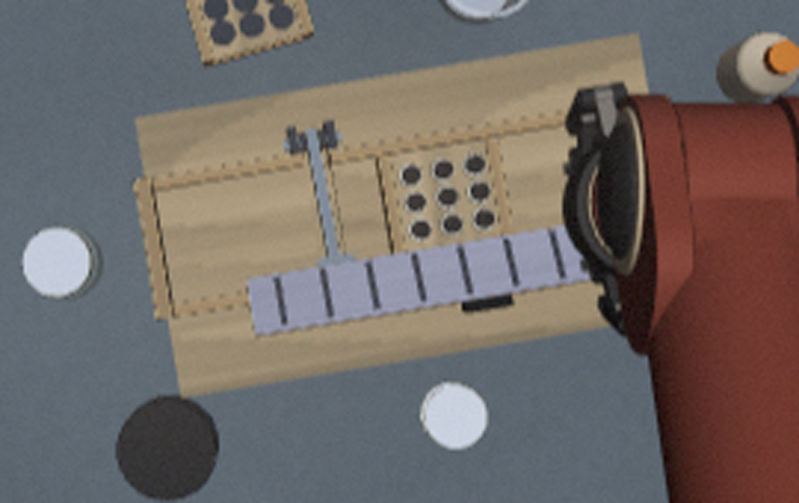

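Run:
```python
from tool import *
c=camera('wrist')
for k in(0,.004,.008,.012):
  print(k,[np.round(proj(c,p+n*y+e*x+[0,0,k]),0).tolist() for x in(.011,-.011) for y in(.0255,.0365,-.0255,-.0365)])
im=cv2.imread('pics/w1.png')[290:420,180:460]; cv2.imwrite('pics/wz.png',cv2.resize(im,None,fx=2.8,fy=2.8,interpolation=cv2.INTER_CUBIC))
```

```text
t 1.88 chute mm [-154.6   29.5  200.1] F ch [-0.87  1.16  0.05] open 0.602
yaw to chute +y 3.1349 to -y -0.0067
tool axes in chute [[-0.001, -0.007, -1.0], [0.001, -1.0, 0.007]]
0 [[257.0, 299.0], [231.0, 299.0], [379.0, 298.0], [405.0, 298.0], [260.0, 345.0], [235.0, 345.0], [376.0, 344.0], [402.0, 344.0]]
0.004 [[255.0, 304.0], [229.0, 304.0], [380.0, 303.0], [407.0, 302.0], [259.0, 350.0], [233.0, 350.0], [378.0, 349.0], [404.0, 349.0]]
0.008 [[254.0, 308.0], [226.0, 308.0], [382.0, 307.0], [409.0, 307.0], [257.0, 355.0], [231.0, 356.0], [379.0, 355.0], [406.0, 354.0]]
0.012 [[252.0, 313.0], [224.0, 313.0], [383.0, 312.0], [411.0, 312.0], [256.0, 361.0], [229.0, 361.0], [381.0, 360.0], [408.0, 360.0]]
```

View pics/wz.png

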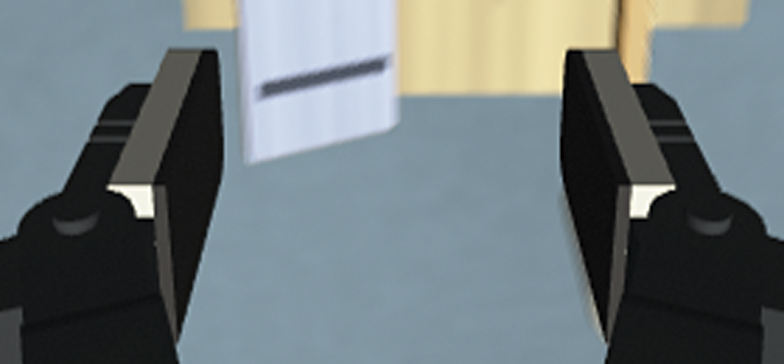

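Run:
```python
from h import *
for i in range(5):
    camera('top'); s=env.read_state(); print(np.round(s['time_s'],2),np.round(s['eef_pos'],4),np.round(s['tcp_rot'],3),np.round(s['ft_force'],2),np.round(s['q'],4))
```

```text
1.98 [ 0.5577 -0.1778  0.2003] [ 0.464  0.533 -0.465  0.533] [-0.95  0.37 -0.32] [ 0.5081  0.5693 -0.3796  1.6513  0.2462  0.9688  0.1793]
2.03 [ 0.5578 -0.1777  0.2003] [ 0.464  0.533 -0.465  0.533] [-0.85  0.52  0.5 ] [ 0.5081  0.5692 -0.38    1.6513  0.2461  0.9688  0.1793]
2.08 [ 0.5579 -0.1773  0.2004] [ 0.464  0.533 -0.465  0.533] [-0.35  0.5   0.39] [ 0.508   0.5693 -0.3804  1.6512  0.2461  0.9687  0.1793]
2.13 [ 0.558  -0.177   0.2004] [ 0.464  0.533 -0.464  0.533] [ 0.51 -0.83  0.2 ] [ 0.5078  0.5693 -0.3807  1.6512  0.2461  0.9688  0.1793]
2.18 [ 0.5581 -0.1768  0.2004] [ 0.464  0.533 -0.464  0.533] [0.12 1.24 0.5 ] [ 0.5075  0.5693 -0.381   1.6511  0.2461  0.9687  0.1793]
```

Run:
```python
from tool import *
go(-143,29,122)
```

```text
t 2.18 chute mm [-153.8   28.9  200.4] F ch [ 1.21 -0.3   0.5 ] open 0.602
yaw to chute +y 3.136 to -y -0.0056
tool axes in chute [[-0.0, -0.006, -1.0], [0.0, -1.0, 0.006]]
(-143, 29, 122) shift tool mm [ 78.4  -0.1 -10.9]
```

Call:
step_arm --pt "15 0 -2 0" --pt "30 0 -4 0" --pt "45 0 -6 0" --pt "58 0 -8 0" --pt "68 0 -8 0" --pt "75 0 -8 0" --pt "78 0 -8 0" --pt "78 0 -8 0"

```text
time_s: 2.85
eef_pos: [0.5571, -0.1683, 0.1219]
tcp_rot: [0.464, 0.534, -0.464, 0.533]
ft_force: [-0.4, -0.6, 0.4]
opening: 0.6
```

Run:
```python
from tool import *
snap('wrist','w2.png'); snap('scene','s2.png'); 
import importlib,tool; importlib.reload(tool)
im=cv2.imread('pics/s2.png')[95:295,165:415]
cv2.imwrite('pics/s2z.png',cv2.resize(im,None,fx=3,fy=3,interpolation=cv2.INTER_CUBIC))
```

```text
t 2.85 chute mm [-145.3   28.7  121.9] F ch [-0.53  0.5   0.42] open 0.6
yaw to chute +y 3.1371 to -y -0.0045
tool axes in chute [[0.0, -0.004, -1.0], [0.001, -1.0, 0.004]]
t 2.95 chute mm [-145.4   28.   122.9] F ch [0.48 0.18 0.04] open 0.6
yaw to chute +y 3.1373 to -y -0.0043
tool axes in chute [[-0.0, -0.004, -1.0], [-0.001, -1.0, 0.004]]
```

View pics/w2.png

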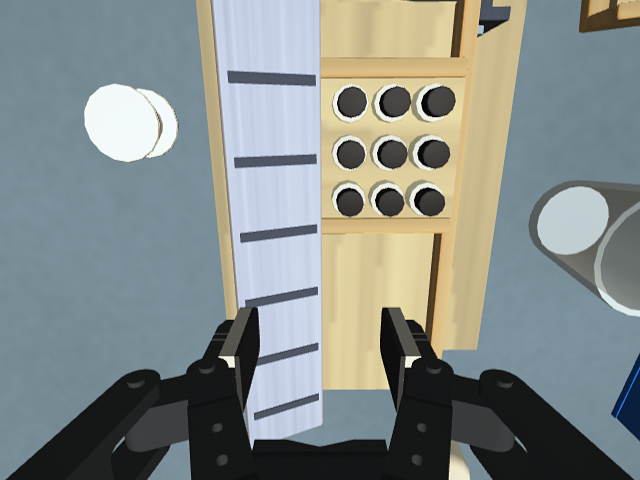

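View pics/s2z.png

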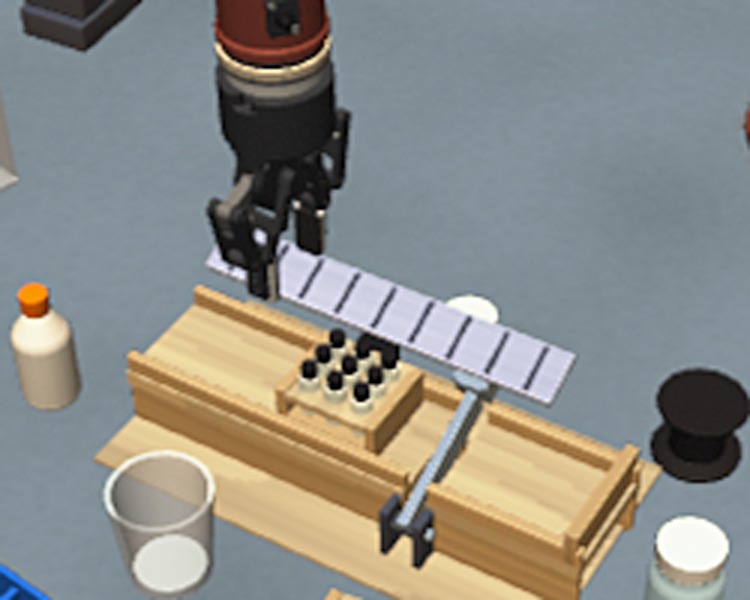

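Call:
step_arm --pt "4 1 0 0" --pt "8 1.5 0 0" --pt "12 1.5 0 0" --pt "16 1.5 0 0" --pt "20 1.5 0 0" --pt "24 1.5 0 0" --pt "28 1.5 0 0" --pt "32 1.5 0 0"

```text
time_s: 3.62
eef_pos: [0.5585, -0.1679, 0.09]
tcp_rot: [0.464, 0.534, -0.464, 0.534]
ft_force: [-1.4, -0.8, 4.4]
opening: 0.603
```

Run:
```python
from tool import *
c=snap('wrist','w3.png'); snap('scene','s3.png'); 
im=cv2.imread('pics/s3.png')[95:295,165:415]
cv2.imwrite('pics/s3z.png',cv2.resize(im,None,fx=3,fy=3,interpolation=cv2.INTER_CUBIC))
```

```text
t 3.62 chute mm [-145.1   27.3   90. ] F ch [-0.61  1.46  4.41] open 0.603
yaw to chute +y 3.1374 to -y -0.0042
tool axes in chute [[0.0, -0.004, -1.0], [0.001, -1.0, 0.004]]
```

View pics/w3.png

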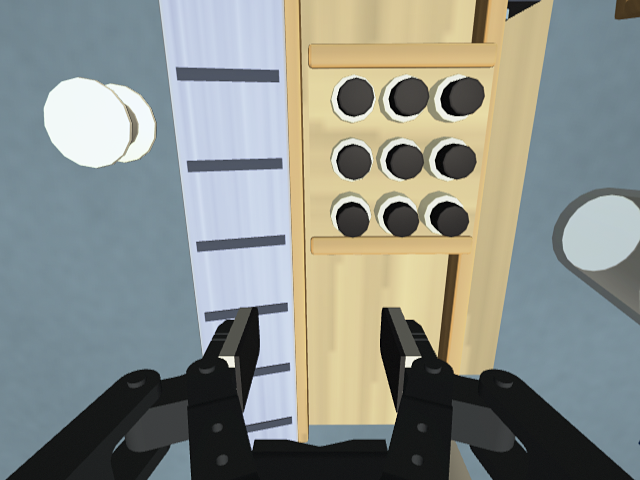

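View pics/s3z.png

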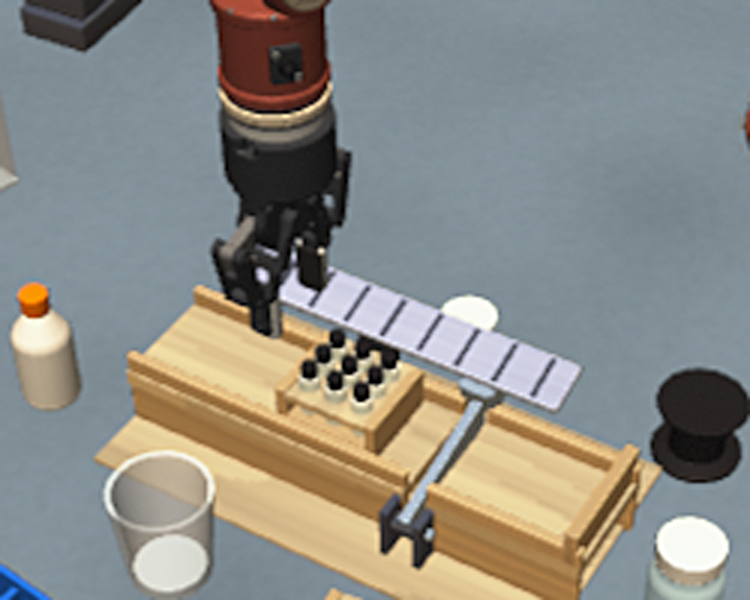

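Call:
step_arm --pt "4 0 0 0" --pt "8 0 0 0" --pt "12 0 0 0" --pt "16 0 0 0" --pt "20 0 0 0" --pt "24 0 0 0" --pt "28 0 0 0" --pt "31 0 0 0"

```text
time_s: 4.38
eef_pos: [0.5573, -0.168, 0.0585]
tcp_rot: [0.463, 0.535, -0.465, 0.533]
ft_force: [-3.6, -1.7, 9.2]
opening: 0.596
```

Run:
```python
from tool import *
snap('scene','s4.png'); 
im=cv2.imread('pics/s4.png')[95:295,165:415]
cv2.imwrite('pics/s4z.png',cv2.resize(im,None,fx=3,fy=3,interpolation=cv2.INTER_CUBIC))
```

```text
t 4.38 chute mm [-145.1   28.5   58.5] F ch [-1.14  3.78  9.16] open 0.596
yaw to chute +y 3.1373 to -y -0.0043
tool axes in chute [[0.0, -0.004, -1.0], [0.003, -1.0, 0.004]]
```

View pics/s4z.png

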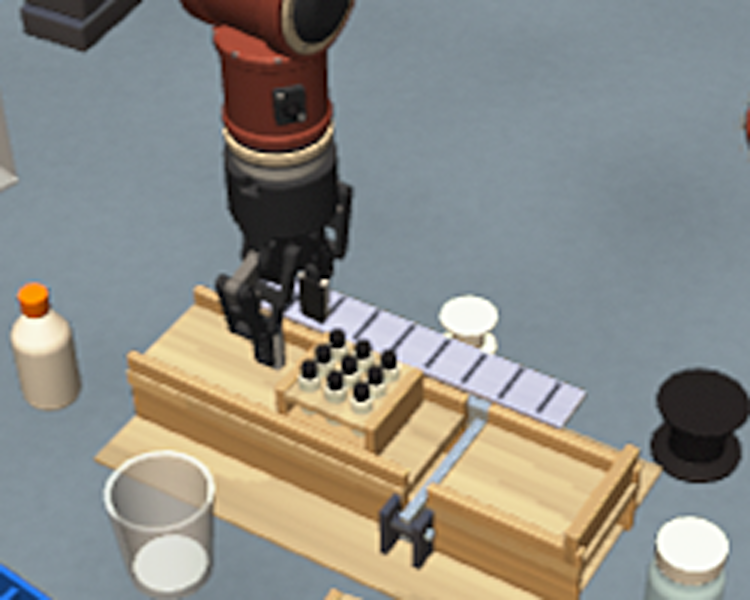

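Call:
step_arm --pt "1 0 0 0" --pt "2 0 0 0" --pt "3 0 0 0" --pt "4 0 0 0" --pt "4 0 0 0" --pt "4 0 0 0" --pt "4 0 0 0" --pt "4 0 0 0"

```text
time_s: 5.1
eef_pos: [0.5573, -0.1681, 0.0578]
tcp_rot: [0.463, 0.534, -0.465, 0.533]
ft_force: [-8.1, -0.2, 22.0]
opening: 0.6
```

Run:
```python
from tool import *
snap('scene','s5.png'); snap('wrist','w5.png')
c=camera('scene'); 
for y,z in((52,62),(92,62)): print(np.round(proj(c,w(60,y,z)),1), np.round((np.array(proj(c,w(60,y,z)))-[165,95])*3))
im=cv2.imread('pics/s5.png')[95:295,165:415]
cv2.imwrite('pics/s5z.png',cv2.resize(im,None,fx=3,fy=3,interpolation=cv2.INTER_CUBIC))
```

```text
t 5.1 chute mm [-145.1   28.5   57.8] F ch [ 0.94  8.07 21.96] open 0.6
yaw to chute +y 3.137 to -y -0.0046
tool axes in chute [[-0.001, -0.005, -1.0], [0.004, -1.0, 0.005]]
[351.2 236.3] [558. 424.]
[359.8 224.7] [584. 389.]
```

View pics/s5z.png

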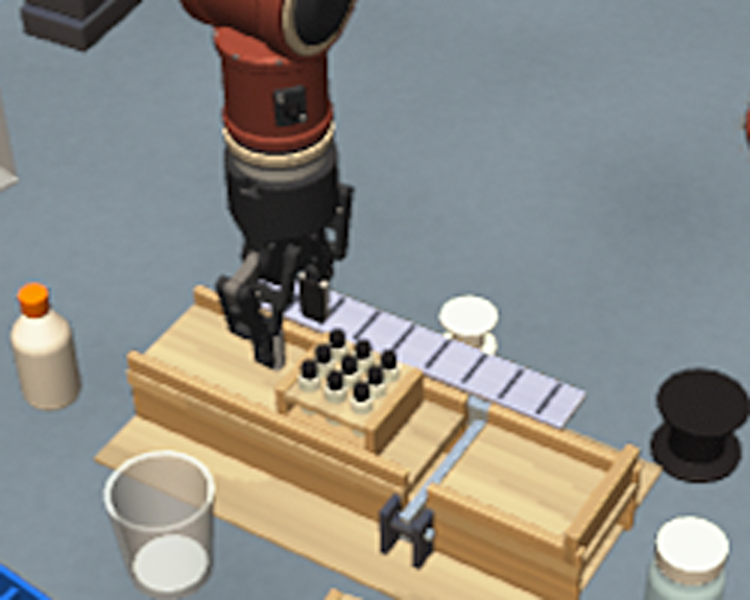

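View pics/w5.png

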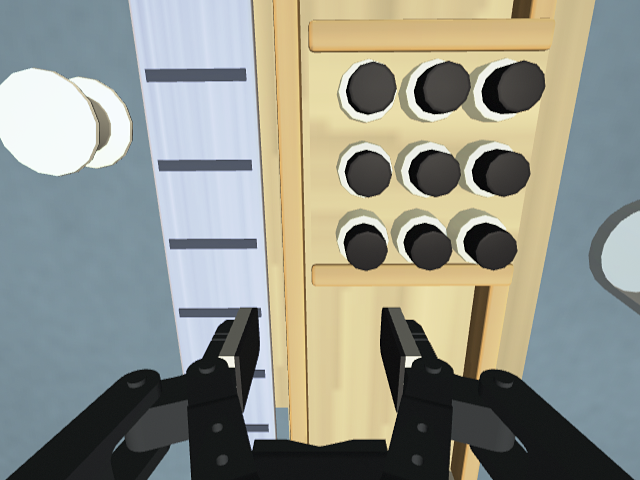

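Call:
step_arm --pt "-1 0 -1 0" --pt "-2 0 -3 0" --pt "-2 0 -6 0" --pt "-2 0 -9 0" --pt "-2 0 -12 0" --pt "-2 0 -14 0" --pt "-2 0 -16 0" --pt "-2 0 -18 0"

```text
time_s: 5.92
eef_pos: [0.559, -0.1542, 0.0588]
tcp_rot: [0.464, 0.53, -0.464, 0.537]
ft_force: [0.4, -7.1, 7.9]
opening: 0.598
```

Run:
```python
from tool import *
snap('wrist','w6.png')
```

```text
t 5.92 chute mm [-131.6   24.8   58.8] F ch [-7.06  0.61  7.85] open 0.598
yaw to chute +y 3.1361 to -y -0.0055
tool axes in chute [[-0.007, -0.005, -1.0], [-0.006, -1.0, 0.005]]
```

View pics/w6.png

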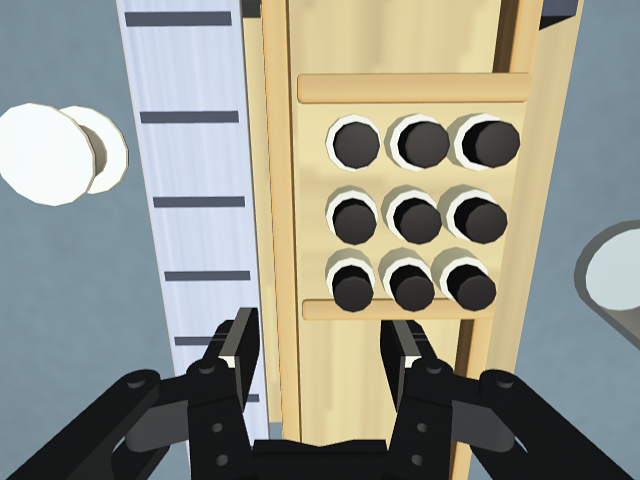

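Call:
step_arm --pt "0.5 -1 -4 0" --pt "1 -2 -8 0" --pt "1 -3 -12 0" --pt "1 -4 -16 0" --pt "1 -4 -20 0" --pt "1 -4 -24 0" --pt "1 -4 -28 0" --pt "1 -4 -32 0"

```text
time_s: 6.63
eef_pos: [0.5527, -0.1254, 0.0588]
tcp_rot: [0.465, 0.528, -0.464, 0.538]
ft_force: [1.8, -10.2, 11.5]
opening: 0.6
```

Run:
```python
from tool import *
snap('wrist','w7.png');snap('scene','s7.png')
im=cv2.imread('pics/s7.png')[95:295,165:415]
cv2.imwrite('pics/s7z.png',cv2.resize(im,None,fx=3,fy=3,interpolation=cv2.INTER_CUBIC))
```

```text
t 6.63 chute mm [-102.2   26.9   58.8] F ch [-10.36  -0.31  11.45] open 0.6
yaw to chute +y 3.1342 to -y -0.0074
tool axes in chute [[-0.01, -0.007, -1.0], [-0.01, -1.0, 0.007]]
```

View pics/w7.png

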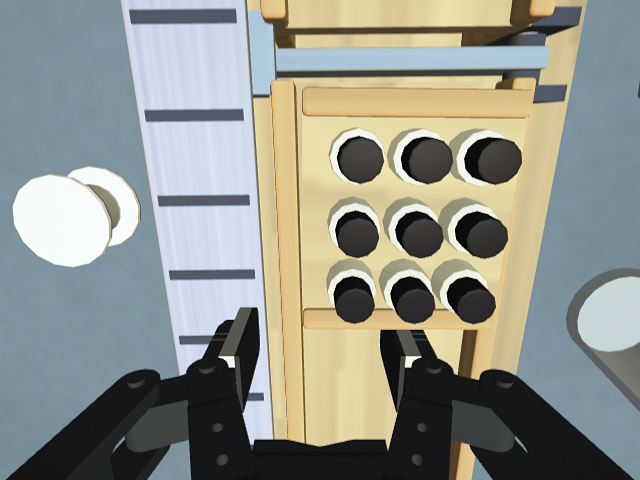

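View pics/s7z.png

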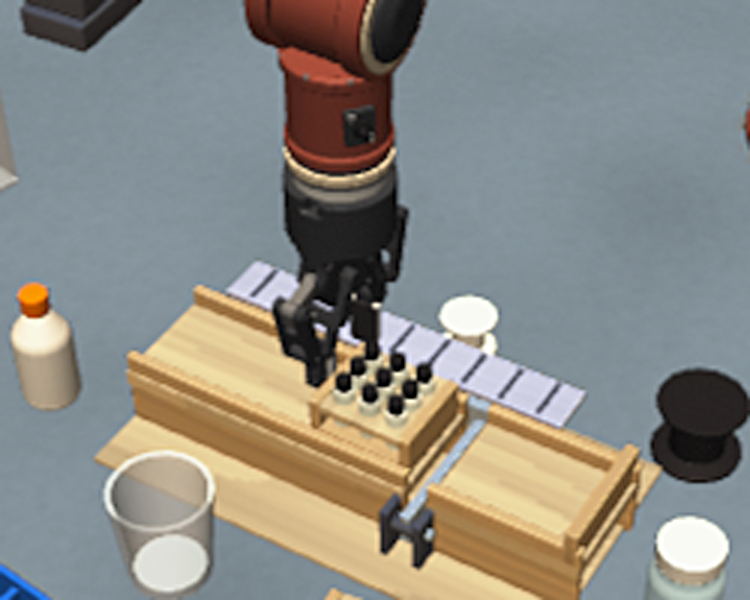

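Call:
step_arm --pt "0 0 -4.5 0" --pt "0 -1 -9 0" --pt "0 -1 -13.5 0" --pt "0 -1 -18 0" --pt "0 -1 -22.5 0" --pt "0 -1 -27 0" --pt "0 -1 -31.5 0" --pt "0 -1 -36 0"

```text
time_s: 7.4
eef_pos: [0.5466, -0.09, 0.0587]
tcp_rot: [0.465, 0.528, -0.465, 0.538]
ft_force: [0.9, -10.8, 12.0]
opening: 0.598
```

Run:
```python
from tool import *
snap('wrist','w8.png');
```

```text
t 7.4 chute mm [-66.2  27.8  58.7] F ch [-10.86   0.65  11.96] open 0.598
yaw to chute +y 3.1338 to -y -0.0078
tool axes in chute [[-0.01, -0.008, -1.0], [-0.009, -1.0, 0.008]]
```

View pics/w8.png

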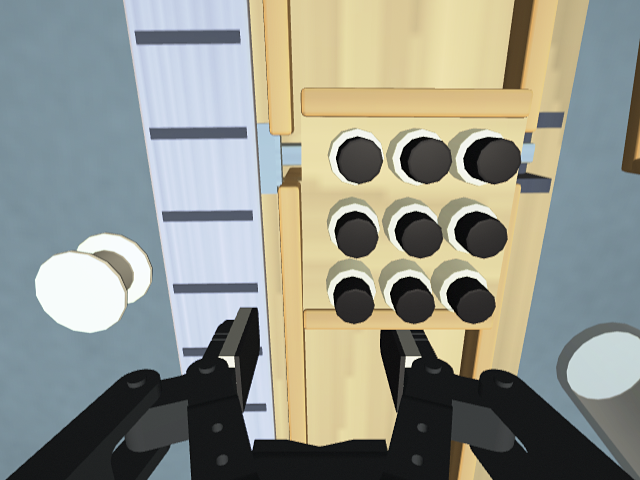

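Call:
step_arm --pt "0 0 -5 0" --pt "0 -1 -10 0" --pt "0 -1 -15 0" --pt "0 -1 -20 0" --pt "0 -1 -25 0" --pt "0 -1 -30 0" --pt "0 -1 -35 0" --pt "0 -1 -40 0"

```text
time_s: 8.12
eef_pos: [0.5401, -0.0505, 0.0587]
tcp_rot: [0.465, 0.528, -0.465, 0.537]
ft_force: [1.0, -10.4, 13.8]
opening: 0.602
```

Call:
step_arm --pt "0 0 -4 0" --pt "0 0 -8 0" --pt "0 0 -12 0" --pt "0 0 -16 0" --pt "0 0 -20 0" --pt "0 0 -24 0" --pt "0 0 -28 0" --pt "0 0 -32 0"

```text
time_s: 8.78
eef_pos: [0.5356, -0.0188, 0.0587]
tcp_rot: [0.465, 0.528, -0.465, 0.537]
ft_force: [2.5, -12.3, 13.6]
opening: 0.595
```

Run:
```python
from tool import *
snap('wrist','w9.png');snap('scene','s9.png')
im=cv2.imread('pics/s9.png')[95:295,165:415]
cv2.imwrite('pics/s9z.png',cv2.resize(im,None,fx=3,fy=3,interpolation=cv2.INTER_CUBIC))
```

```text
t 8.78 chute mm [ 5.8 28.5 58.7] F ch [-12.57  -0.67  13.63] open 0.595
yaw to chute +y 3.133 to -y -0.0086
tool axes in chute [[-0.009, -0.008, -1.0], [-0.009, -1.0, 0.009]]
```

View pics/w9.png

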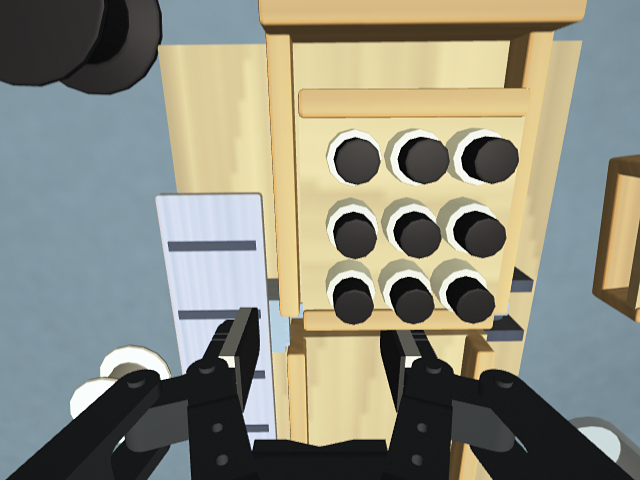

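View pics/s9z.png

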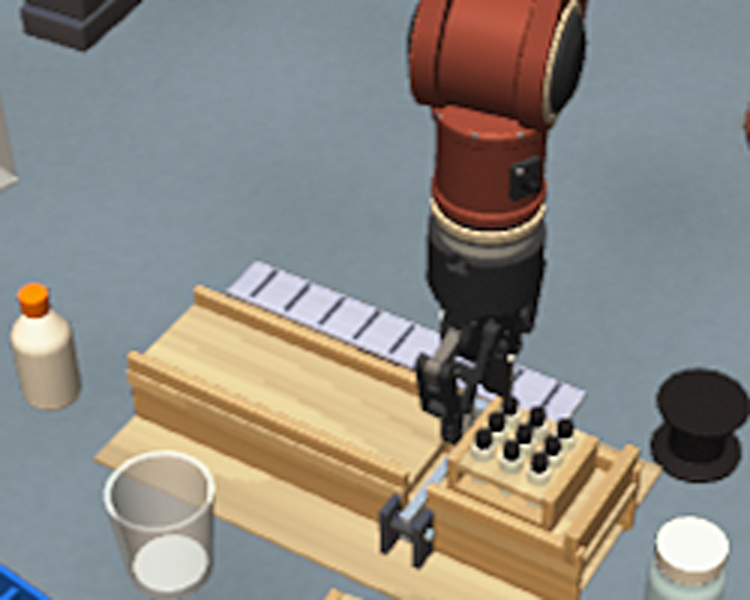

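Call:
step_arm --pt "0 0 -3 0" --pt "0 0 -5 0" --pt "0 0 -7 0" --pt "0 0 -9 0" --pt "0 0 -11 0" --pt "0 0 -12 0" --pt "0 0 -13 0" --pt "0 0 -14 0"

```text
time_s: 9.55
eef_pos: [0.5335, -0.005, 0.0586]
tcp_rot: [0.465, 0.528, -0.465, 0.537]
ft_force: [1.7, -11.0, 14.5]
opening: 0.6
```

Run:
```python
from tool import *
snap('wrist','w10.png')
```

```text
t 9.55 chute mm [19.7 28.6 58.6] F ch [-11.12  -0.11  14.53] open 0.6
yaw to chute +y 3.1331 to -y -0.0085
tool axes in chute [[-0.009, -0.008, -1.0], [-0.008, -1.0, 0.008]]
```

View pics/w10.png

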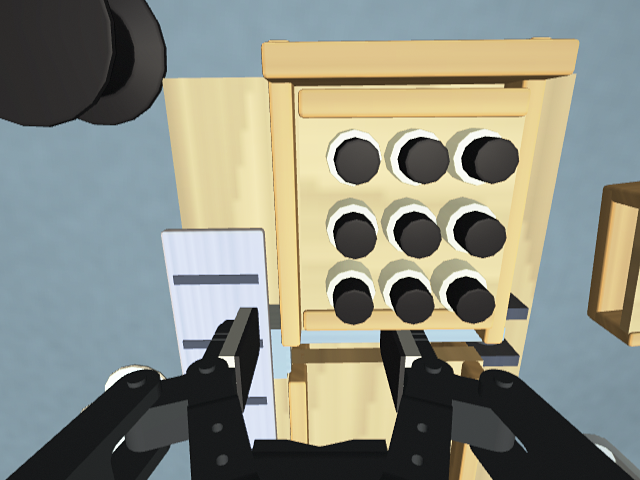

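Call:
step_arm --pt "0 0 -0.5 0" --pt "0 0 -1 0" --pt "0 0 -1.5 0" --pt "0 0 -2 0" --pt "0 0 -2.5 0" --pt "0 0 -3 0" --pt "0 0 -3 0" --pt "0 0 -3 0"

```text
time_s: 10.27
eef_pos: [0.5331, -0.0023, 0.0586]
tcp_rot: [0.465, 0.528, -0.465, 0.537]
ft_force: [1.6, -11.5, 14.2]
opening: 0.599
```

Call:
step_arm --pt "0 0 -0.5 0" --pt "0 0 -1 0" --pt "0 0 -1.5 0" --pt "0 0 -2 0" --pt "0 0 -2 0" --pt "0 0 -2 0" --pt "0 0 -2 0" --pt "0 0 -2 0"

```text
time_s: 10.93
eef_pos: [0.533, -0.0017, 0.0586]
tcp_rot: [0.465, 0.528, -0.466, 0.537]
ft_force: [2.2, -13.8, 14.8]
opening: 0.599
```

Run:
```python
from tool import *
snap('wrist','w11.png')
```

```text
t 10.93 chute mm [23.1 28.6 58.6] F ch [-14.01  -0.22  14.79] open 0.599
yaw to chute +y 3.1316 to -y -0.01
tool axes in chute [[-0.011, -0.01, -1.0], [-0.008, -1.0, 0.01]]
```

View pics/w11.png

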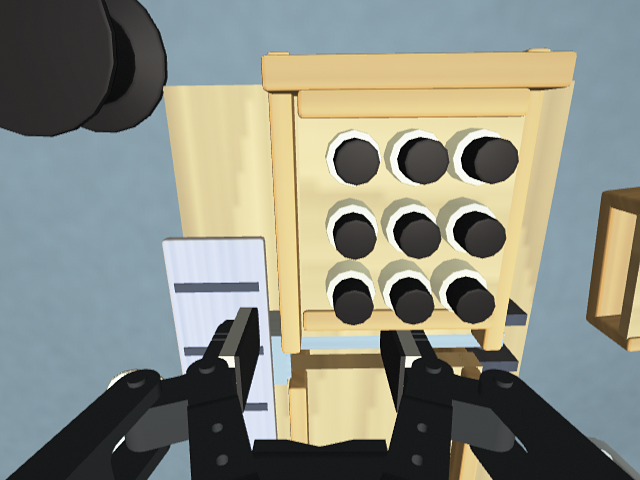

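Call:
step_arm --pt "0 0 -0.5 0" --pt "0 0 -1 0" --pt "0 0 -1.5 0" --pt "0 0 -2 0" --pt "0 0 -2.5 0" --pt "0 0 -3 0" --pt "0 0 -3 0" --pt "0 0 -3 0"

```text
time_s: 11.65
eef_pos: [0.5331, -0.0015, 0.0587]
tcp_rot: [0.465, 0.526, -0.467, 0.537]
ft_force: [2.5, -17.8, 14.4]
opening: 0.6
```

Run:
```python
from tool import *
```

```text
t 11.65 chute mm [23.3 28.5 58.7] F ch [-17.96   0.07  14.37] open 0.6
yaw to chute +y 3.1284 to -y -0.0132
tool axes in chute [[-0.014, -0.013, -1.0], [-0.008, -1.0, 0.013]]
```

Call:
step_arm --pt "0 0 1 0" --pt "0 0 2 0" --pt "0 0 3 0" --pt "0 0 4 0" --pt "0 0 5 0" --pt "0 0 6 0" --pt "0 0 7 0" --pt "0 0 8 0"

```text
time_s: 12.32
eef_pos: [0.5331, -0.0016, 0.0586]
tcp_rot: [0.466, 0.53, -0.464, 0.536]
ft_force: [1.3, -4.6, 14.9]
opening: 0.597
```

Run:
```python
from tool import *
snap('wrist','w12.png')
```

```text
t 12.32 chute mm [23.2 28.5 58.6] F ch [-4.74 -0.6  14.88] open 0.597
yaw to chute +y 3.133 to -y -0.0086
tool axes in chute [[-0.004, -0.009, -1.0], [-0.008, -1.0, 0.009]]
```

View pics/w12.png

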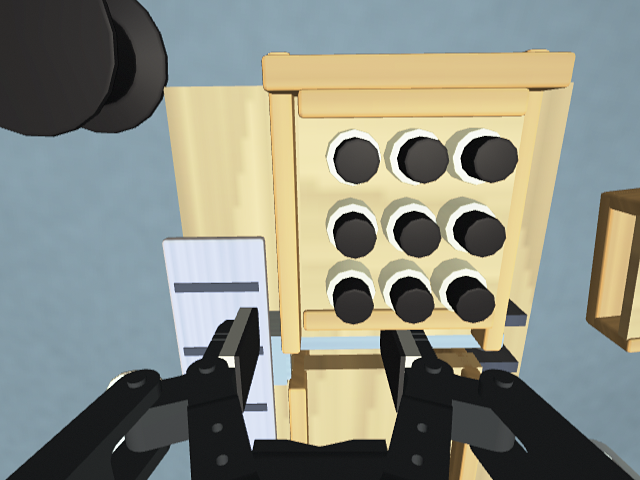

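Call:
step_arm --pt "0 0 1 0" --pt "0 0 2 0" --pt "-0.5 0 3 0" --pt "-1 0 4 0" --pt "-1.5 0 5 0" --pt "-1.5 0 5 0" --pt "-1.5 0 5 0" --pt "-1.5 0 5 0"

```text
time_s: 13.03
eef_pos: [0.5331, -0.0017, 0.0589]
tcp_rot: [0.467, 0.532, -0.461, 0.535]
ft_force: [1.8, 0.1, 8.3]
opening: 0.598
```

Run:
```python
from tool import *
```

```text
t 13.03 chute mm [23.1 28.6 58.9] F ch [-0.14 -1.76  8.29] open 0.598
yaw to chute +y 3.1371 to -y -0.0045
tool axes in chute [[0.002, -0.005, -1.0], [-0.008, -1.0, 0.005]]
```

Call:
step_arm --pt "0 0 1 0" --pt "0 0 2 0" --pt "0 0 3 0" --pt "0 0 4 0" --pt "0 0 4.5 0" --pt "0 0 5 0" --pt "0 0 5.5 0" --pt "0 0 6 0"

```text
time_s: 13.7
eef_pos: [0.5332, -0.0044, 0.0589]
tcp_rot: [0.467, 0.534, -0.46, 0.535]
ft_force: [-0.0, 5.0, 8.0]
opening: 0.599
```

Run:
```python
from tool import *
```

```text
t 13.7 chute mm [20.4 28.8 58.9] F ch [ 4.9  -0.68  8.04] open 0.599
yaw to chute +y 3.1398 to -y -0.0018
tool axes in chute [[0.006, -0.002, -1.0], [-0.008, -1.0, 0.002]]
```

Run:
```python
from tool import *
snap('wrist','w13.png')
```

```text
t 13.7 chute mm [20.4 28.8 58.9] F ch [ 4.9  -0.68  8.04] open 0.599
yaw to chute +y 3.1398 to -y -0.0018
tool axes in chute [[0.006, -0.002, -1.0], [-0.008, -1.0, 0.002]]
```

View pics/w13.png

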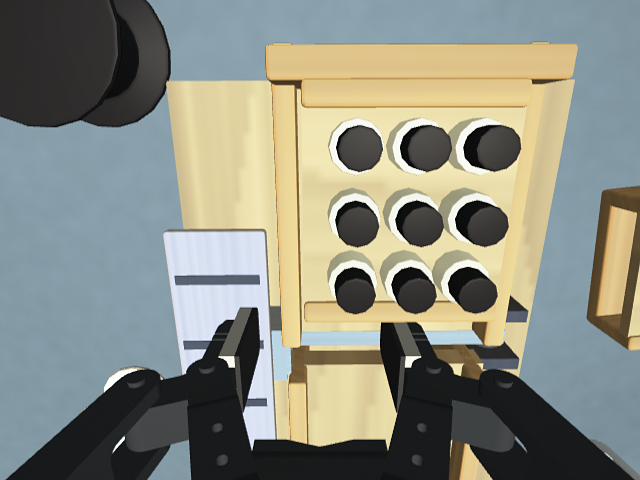

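Call:
step_arm --pt "-2 0 0 0" --pt "-5 0 0 0" --pt "-9 0 0 0" --pt "-13 0 0 0" --pt "-17 0 0 0" --pt "-21 0 0 0" --pt "-25 0 0 0" --pt "-29 0 0 0"

```text
time_s: 14.42
eef_pos: [0.5304, -0.0098, 0.0872]
tcp_rot: [0.464, 0.534, -0.464, 0.534]
ft_force: [1.5, 0.4, 2.3]
opening: 0.598
```

Run:
```python
from tool import *
snap('wrist','w14.png')
```

```text
t 14.42 chute mm [15.4 32.4 87.2] F ch [ 0.16 -1.5   2.33] open 0.598
yaw to chute +y 3.137 to -y -0.0046
tool axes in chute [[-0.0, -0.005, -1.0], [0.0, -1.0, 0.005]]
```

View pics/w14.png

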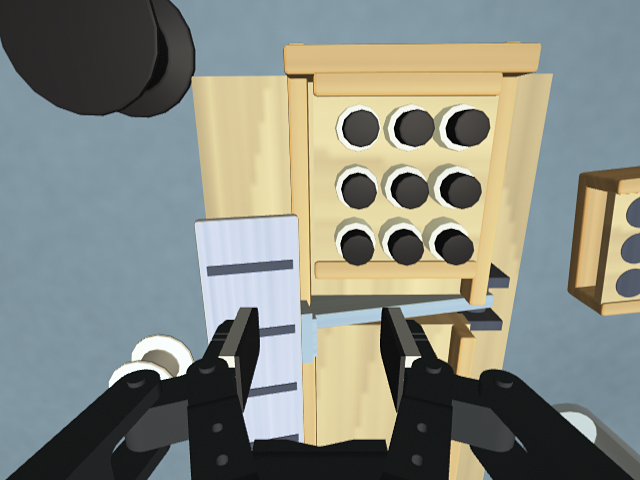

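Call:
step_arm --pt "-3 1 0 0" --pt "-6 2 0 0" --pt "-9 3 0 0" --pt "-13 4 0 0" --pt "-17 5 0 0" --pt "-21 5 0 0" --pt "-25 5 0 0" --pt "-29 5 0 0"

```text
time_s: 15.13
eef_pos: [0.5347, -0.0086, 0.116]
tcp_rot: [0.463, 0.534, -0.464, 0.533]
ft_force: [-0.9, 0.1, -1.0]
opening: 0.601
```

Call:
step_arm --pt "-5 0 0 0" --pt "-12 0 0 0" --pt "-24 0 0 0" --pt "-40 0 0 0" --pt "-60 0 0 0" --pt "-80 0 0 0" --pt "-100 0 0 0" --pt "-120 0 0 0"

```text
time_s: 15.8
eef_pos: [0.5345, -0.0086, 0.237]
tcp_rot: [0.463, 0.534, -0.464, 0.533]
ft_force: [1.0, -0.0, 0.1]
opening: 0.604
```

Run:
```python
from tool import *
snap('wrist','w15.png');snap('scene','s15.png')
im=cv2.imread('pics/s15.png')[95:295,165:415]
cv2.imwrite('pics/s15z.png',cv2.resize(im,None,fx=3,fy=3,interpolation=cv2.INTER_CUBIC))
```

```text
t 15.8 chute mm [ 16.   28.2 237. ] F ch [-0.19 -0.98  0.14] open 0.604
yaw to chute +y 3.1376 to -y -0.004
tool axes in chute [[0.0, -0.004, -1.0], [0.001, -1.0, 0.004]]
```

View pics/w15.png

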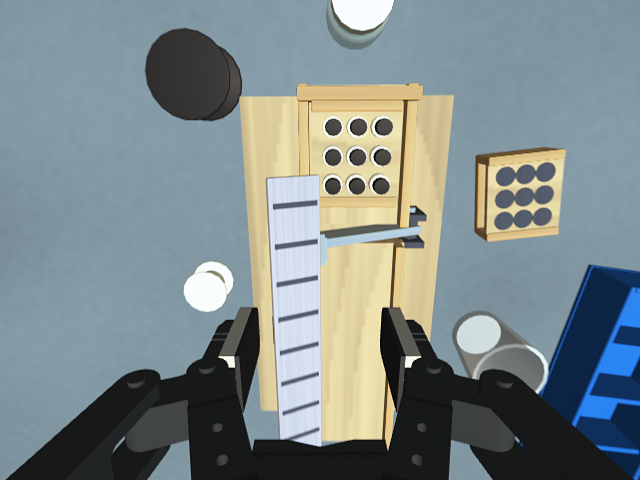

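View pics/s15z.png

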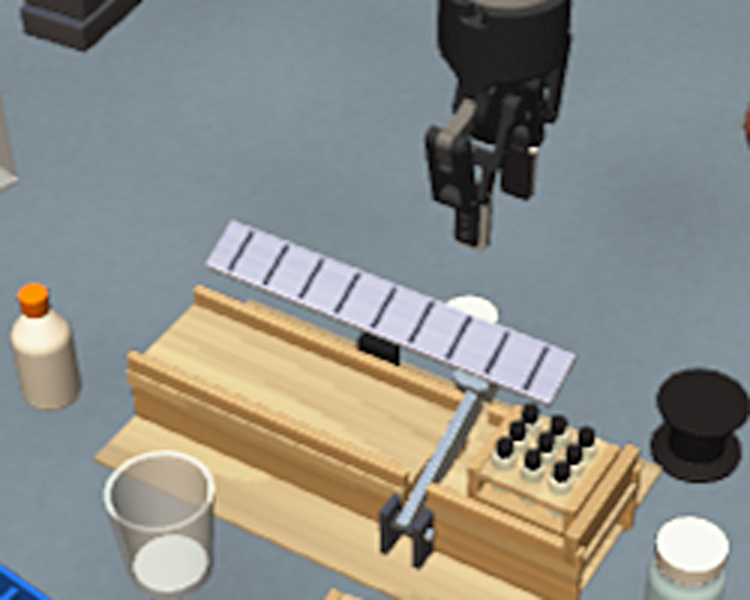

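Run:
```python
from tool import *
c=camera('wrist'); t=camera('top')
def ch(c,u,v,z):
    q=ray(c,u,v,z)-O; return np.round([1000*q@e,1000*q@n],1)
g=cv2.cvtColor(c['pixels'],cv2.COLOR_RGB2HSV)
# caps: dark blobs
m=((g[:,:,2]<75)).astype('uint8'); N,l,st,ce=cv2.connectedComponentsWithStats(m)
pts=[ce[i] for i in range(1,N) if 100<st[i,4]<600 and 320<ce[i][0]<400 and 110<ce[i][1]<200]
print(len(pts)); q=np.array([ch(c,*u,.102) for u in pts]); print(q.mean(0))
im=c['pixels'][70:220,280:440,::-1]; cv2.imwrite('pics/w16z.png',cv2.resize(im,None,fx=4,fy=4,interpolation=cv2.INTER_CUBIC))
for k,cc in(('w',c),): print('stop face top (112,0,78)',np.round(proj(cc,w(112,0,78)),1),'rack front top if home',np.round(proj(cc,w(112,0,84)),1),'rear top',np.round(proj(cc,w(32,0,84)),1))
```

```text
t 15.9 chute mm [ 16.   25.7 239.4] F ch [0.54 0.24 0.32] open 0.601
yaw to chute +y 3.1374 to -y -0.0042
tool axes in chute [[-0.001, -0.004, -1.0], [-0.007, -1.0, 0.004]]
9
[73.54444444  0.6       ]
stop face top (112,0,78) [350.2 102.1] rack front top if home [350.9 101.7] rear top [348.8 207.6]
```

View pics/w16z.png

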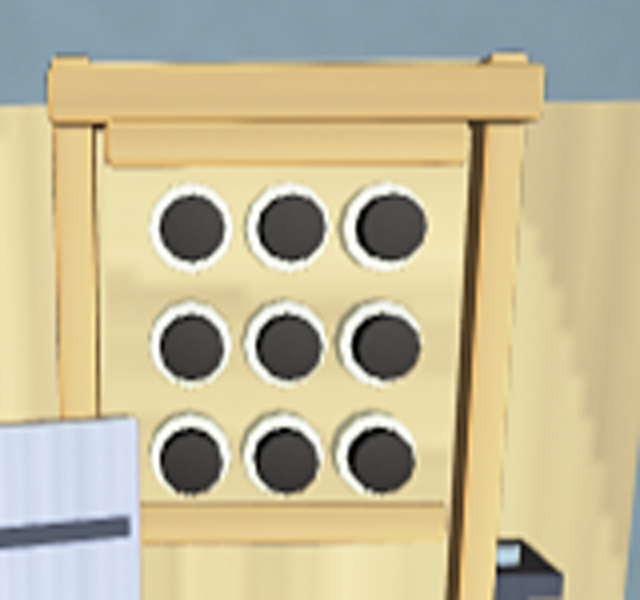

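```bash
python3 -c "
from rig import hand_in
print(hand_in())"
```

```text
the job is handed in; nothing more can be done
None
```

The rack is home against the end stop, the gate stands closed behind it, and I handed the job in at about 16 s with the gripper clear above.

- **What I did:** I set the fingers part open, across the chute wall. One fingertip pressed the pedal to its stop. The other pushed the rack over the sunken gate until it stopped moving at the end stop; the push force rose to 18 N there. I then backed the fingertip 2.7 mm off the rack and raised the gripper, so the pedal came up under the finger.
- **Last checks:**
  - The wrist picture shows the rack sitting flush and square on the stop.
  - The jar caps put the rack at chute x ≈ 73.5 mm. Home is 72, so it differs by 1.5 mm, within the roughly 2 mm calibration.
  - In the scene view the pedal is up and the gate is closed behind the rack. The other things look unmoved.
  - With the arm clear, the force readings are near zero.
- **What went less smoothly:** Backing off took three moves, because friction on the pedal held the fingertip at first. Press and drag forces never read above about 22 N.

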